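# Close up the sprued wax patterns in their casting rings

## Task

The two wax patterns on their black rubber bases have to wait for investing, so close them up. Slip over each base the steel ring that fits it (small on small, large on large), so that it stands flat on the base's plate round the hub with the wax inside untouched; then put the lid that fits on each of these two rings, knob up and seated flat. The medium ring and its lid are spare.

Things in the scene. Friction and masses are not known exactly. Their poses are not given: they have to be found in the camera images.
- base_small: small base, black rubber, fixed: round plate 48 mm in diameter, 6 mm thick, with a pull tab; in its middle a hub tapering from 24 mm diameter at the plate to 16 mm, 10 mm higher; on the hub one greenish wax crown, 11 mm wide, tip 35 mm above the worktop. Origin: centre of the plate's underside, on the worktop; z up.
- base_large: large base, black rubber, fixed: round plate 68 mm in diameter, 6 mm thick, with a pull tab; in its middle a hub tapering from 44 mm diameter at the plate to 36 mm, 10 mm higher; on the hub a greenish three-tooth wax bridge, 31 mm long, tips 38 mm above the worktop. Origin: centre of the plate's underside, on the worktop; z up.
- wax_small: the fragile wax on the small base, fixed to it; same origin and axes as the base. The wax stands 16 to 35 mm above this origin and reaches at most 6 mm out from the vertical axis.
- wax_large: the fragile wax on the large base, fixed to it; same origin and axes as the base. The wax stands 16 to 38 mm above this origin and reaches at most 17 mm out from the vertical axis.
- ring_small: small casting ring, loose, upright: plain steel tube open at both ends, 40 mm outside and 34 mm inside diameter, 42 mm tall, under 0.16 kg. On the small base it stands on the plate, lower edge 6 mm above the worktop, with 5 mm of play all round the hub. Origin: centre of its lower edge; z along the tube.
- ring_large: large casting ring, loose, upright: plain steel tube open at both ends, 60 mm outside and 54 mm inside diameter, 50 mm tall, under 0.16 kg. On the large base it stands on the plate, lower edge 6 mm above the worktop, with 5 mm of play all round the hub. Origin: centre of its lower edge; z along the tube. A spare medium ring (50 mm) and its lid (52 mm) stand near by, not needed.
- lid_small: small lid, loose, white plastic: a spigot 7 mm deep widening upwards from 16 to 24 mm diameter, a disc 42 mm in diameter, 4 mm thick, then a round knob 16 mm in diameter, 18 mm tall. Stands on its spigot. Fits the small ring: disc on the ring's upper edge, spigot inside with 5 mm of play. Origin: centre of the spigot's underside; z up through the knob.
- lid_large: large lid, loose, white plastic: a spigot 7 mm deep widening upwards from 36 to 44 mm diameter, a disc 62 mm in diameter, 4 mm thick, then a round knob 16 mm in diameter, 18 mm tall. Stands on its spigot. Fits the large ring: disc on the ring's upper edge, spigot inside with 5 mm of play. Origin: centre of the spigot's underside; z up through the knob.
- machine_corner (a point): front right corner, at worktop level, of the tall milling machine on the left (white, half a metre high, fixed). Its straight side wall runs from here away from the robot and to the right, 0.31 m rightwards per 0.95 m ahead. Keep the arm and the gripper's body off it: an arm that reaches far out straight past this corner strikes it, so swing right before reaching out.
There are look-alikes about, which are no part of the job. What is shaped like the ring_large but purple is not meant. Leave any red look-alike of the ring_small alone.

How it is judged:
At the end, for the whole second after the job is handed in: Small and large ring upright (0.08 rad) on the plate of the base of their size, within 9 mm of its centre and 3 mm of seated height; on each the lid of its size, level (0.08 rad), disc on the ring's edge within 3 mm, within 9 mm of ring and 15 mm of base centre; all at rest (horizontal distance between ring_small and base_small below 0.009 m and z of ring_small in the frame of base_small between 0.003 and 0.009 m and angle between each of ring_small, lid_small, ring_large, lid_large's own z axis and vertical below 0.08 rad and horizontal distance between lid_small and ring_small below 0.009 m and linear speed of each of ring_small, lid_small, ring_large, lid_large below 0.02 m/s and horizontal distance between lid_small and base_small below 0.015 m and z of lid_small in the frame of base_small between 0.038 and 0.044 m and horizontal distance between ring_large and base_large below 0.009 m and z of ring_large in the frame of base_large between 0.003 and 0.009 m and horizontal distance between lid_large and ring_large below 0.009 m and horizontal distance between lid_large and base_large below 0.015 m and z of lid_large in the frame of base_large between 0.046 and 0.052 m); the robot touches nothing.
It fails at once if the wax pattern on the small base is touched (contact force between wax_small and anything else above 0.5 N).
It fails at once if the wax pattern on the large base is touched (contact force between wax_large and anything else above 0.5 N).
It also fails if it takes over 96 s, if anything falls off the work surface, if the arm or the gripper's body presses on something with over 40 N, if the wrist force passes 120 N, or if a joint passes its speed limit or range.

## Robot

A 6-joint arm with a two-finger parallel gripper is mounted at the origin on a cart in front of the work surface, level with it; the furniture and walls round the work are solid. World frame = base frame: x ahead of the robot, y to its left, z up, the work surface at z = 0. Lengths are in m, angles in rad, forces in N, time in s.
With the tool pointing down it reaches from about 0.35 to 0.775 m from the base axis. Payload 7.3 kg.
Tool frame: the origin (TCP) lies midway between the tips of the shut fingers; the grasp point (between the pads) lies 19 mm behind it; z points along the fingers, y is the line along which they close (so a half turn about z gives the same grasp; the last joint's range is limited). The gripper opens to 92 mm and grips with 3 to 60 N. Pads are 19 mm wide; open, the fingers measure 130 mm over their backs; the gripper's body (75 mm by 190 mm) begins 47 mm behind the grasp point.
Start: joints at [-1.368, 0.342, 1.524, -0, 1.275, -0.146], TCP at [0.179, -0.493, 0.227] pointing down, gripper open.
Joint ranges: [-2.53, 2.53], [-0.77, 2.02], [0.04, 2.7], [-1, 4.14], [0.28, 2.66], [-3.11, 3.11]. Speed limits (rad/s): [2.57, 2.57, 3.14, 3.14, 3.14, 3.14].

## Interface

Orientations are given as [roll, pitch, yaw] about the fixed x, y, z axes, in that order (R = Rz(yaw) Ry(pitch) Rx(roll)).
In Python, from cell import robot, read_camera, camera_params, nets gives the robot as it stands. The module is installed in compiled form; this text tells all that it offers.
- The arm moves only by the tool step_arm, never from a script. Its argument "steps" is a list of rows, each an object of numbers: "x", "y", "z": the shift along the tool's x, y, z as a fraction of full scale; "rx", "ry", "rz": the turn, a rotation vector about the tool's x, y, z as a fraction of full scale; "claw": the opening, from -1 (shut) to 1 (fully open). In form: [{"x": .., "y": .., "z": .., "rx": .., "ry": .., "rz": .., "claw": ..}, ...]. A call has 1 to 12 rows; each row is the pose to reach, as a shift and turn from the pose commanded when the call began, along the tool's axes at that moment; what a row does not reach only later rows make up. Full scale, the value 1, is 750 mm for a shift and pi/4 rad for a turn. A row lasts 1/12 s, in which the tool goes at most 41.7 mm and 7.16 degrees, less where a joint would pass 70% of its speed; a pose out of reach is approached as far as the arm can. A call with a number of a shift or a turn outside -1 to 1 is refused whole. A call with a gripper value outside its range is refused whole. The fingers move at their own pace and stop on an object; "squeeze" is the grip in N (left out, the last holds). Time passes only in rows, so rows that repeat a pose let the fingers close. It gives the time, the measured TCP pose, the force, the opening and the grip force at its end, in the units of the state.
- robot.observe(): the state, without advancing time (a new reading comes with each control period).
- read_camera(name): name is "scene" or "top" or "wrist"; returns (picture, depth): 420x560x3 uint8, blue, green, red; 420x560 float32, m along the optical axis (not along the pixel's ray), 0 where there is no reading.
- camera_params(name): a dict with "fx", "fy", "cx", "cy" (pixels), "k1" (the pictures are not rectified: a ray, as slopes to the right and down, at radius r is drawn at 1 + k1 r^2 times it, then the intrinsics apply), "R" (3x3) and "t" (3): a world point X has camera coordinates R X + t; the wrist camera has in their place "hand_eye" (4x4, takes a point from camera to tool coordinates, whose origin is the TCP and whose axes are the flange's). Camera axes: x right, y down, z forward; pixel columns grow to the right and rows downward; lengths in m; the calibration is good to about 2 mm. A picture is of the moment at which its call begins: read the wrist's pose just before it. camera_params takes no time and is no camera call.
- robot.hand_in(): hands the job in; it is judged then, once.
Trained networks look in the newest picture that a camera, given by its name, has taken for a name from the list of things; names that differ only in an ending like _2 or _b are one class to them, and where a whole thing is asked for, a point or a joint stands for the part that bears it (a point fixed in the world has none). Each returns a list of dicts, best first, with "conf" (0 to 1); they miss things now and then, are a little off and sometimes report something else, mostly with a low value. They report only what shows in the picture. A call takes as long as a camera call. They do not tell look-alikes from the thing itself.
- nets.masks_of(camera, query): "region" (420x560 bool, what is visible of it) and "box" ([left, top, right, bottom] in pixels, round what is visible of it).
- nets.landmark_of(camera, query): "pixel" ([row, column] in pixels: a listed point, or the origin of a listed thing).
The state is a dict: "time": time; "qpos": joint angles; "qvel": joint speeds; "joint_efforts": joint torques, N m; "tool_pos": TCP position; "tool_rot": TCP orientation; "contact_force": force on the tool from outside, world axes, zero at the start; "torque": the same for the moment, N m; "opening": finger opening in m; "grip_force": force on a finger pad.
Only numpy, scipy, OpenCV 4.12 (cv2) and the standard library are available. Lean on these libraries where they do the work, as an engineer would, in place of code of your own. Each camera call takes 0.05 s, during which the arm holds its last target. There are 200 camera calls.

## Working session

There is one attempt and no reset: what is moved stays moved. The work goes in short steps, Python scripts to look and compute and a tool call to move; the robot and the scene stay as the last step left them, time stands still between calls to the robot, and variables do not carry over. Pictures are saved under pics/ and viewed, at most 14 in all, crops included, and the job is handed in when it is done.

Besides the shell and the picture viewer there is one more tool, called as name(argument=value, ...) on one line, values as JSON. step_arm: Moves the arm, as the interface text tells. Its arguments: {"type":"object","properties":{"steps":{"type":"array","items":{"type":"object","properties":{"x":{"type":"number","minimum":-1,"maximum":1},"y":{"type":"number","minimum":-1,"maximum":1},"z":{"type":"number","minimum":-1,"maximum":1},"rx":{"type":"number","minimum":-1,"maximum":1},"ry":{"type":"number","minimum":-1,"maximum":1},"rz":{"type":"number","minimum":-1,"maximum":1},"claw":{"type":"number"}}}},"squeeze":{"type":"number"}},"required":["steps"]}

```bash
mkdir -p pics; cat > h.py <<'E'
import numpy as np, cv2
from scipy.spatial.transform import Rotation as Ro
from cell import robot, read_camera, camera_params, nets
def cam(name):
    p=camera_params(name); s=robot.observe()
    if 'hand_eye' in p:
        T=np.eye(4); T[:3,:3]=Ro.from_euler('xyz',s['tool_rot']).as_matrix(); T[:3,3]=s['tool_pos']
        M=T@np.array(p['hand_eye'])
    else:
        R=np.array(p['R']); M=np.eye(4); M[:3,:3]=R.T; M[:3,3]=-R.T@np.array(p['t'])
    return p,M
def rays(p,uv):
    K=np.array([[p['fx'],0,p['cx']],[0,p['fy'],p['cy']],[0,0,1]],float)
    return cv2.undistortPoints(np.asarray(uv,float).reshape(-1,1,2),K,np.array([p['k1'],0,0,0,0.])).reshape(-1,2)
def cloud(p,M,d):
    v,u=np.mgrid[:420,:560]; r=rays(p,np.stack([u,v],-1))
    P=np.c_[r,np.ones(len(r))]*d.reshape(-1,1)
    W=P@M[:3,:3].T+M[:3,3]; W[d.ravel()<=0]=np.nan
    return W.reshape(420,560,3)
def plane(p,M,uv,z):
    r=rays(p,uv); D=np.c_[r,np.ones(len(r))]@M[:3,:3].T
    return M[:3,3]+D*((z-M[2,3])/D[:,2])[:,None]
E
cat > a.py <<'E'
from h import *
print(robot.observe())
for c in ['top','scene']:
    p,M=cam(c); im,d=read_camera(c); cv2.imwrite(f'pics/{c}0.png',im); np.savez(f'{c}0.npz',im=im,d=d)
    print(c,{k:p[k] for k in('fx','k1')},M[:3,3].round(3))
    W=cloud(p,M,d)
    for q in ['base_small','base_large','ring_small','ring_large','lid_small','lid_large']:
        for r in nets.masks_of(c,q)[:4]:
            w=W[r['region']]; w=w[~np.isnan(w[:,0])]
            print(q,round(r['conf'],2),np.round(r['box']),r['region'].sum(),np.nanmedian(w,0).round(3),np.percentile(w[:,2],[5,98]).round(3),im[r['region']].mean(0).round())
    print([(r['conf'],r['pixel']) for r in nets.landmark_of(c,'machine_corner')])
E
python3 a.py
```

```text
{'time': 0.0, 'qpos': array([-1.36799490e+00,  3.42734502e-01,  1.52500664e+00,  6.42103525e-06,
        1.27539440e+00, -1.46004067e-01]), 'qvel': array([-0.00023082, -0.00027617,  0.00071745,  0.00038306,  0.0003419 ,
       -0.00035111]), 'joint_efforts': array([-5.68769046e-04, -4.31238949e+01, -2.44221997e+01,  7.17423437e-02,
        5.59775520e-02, -1.06449822e-04]), 'tool_pos': array([ 0.17937125, -0.49298076,  0.22604247]), 'tool_rot': array([-3.14006708e+00, -2.30542038e-04,  3.48803443e-01]), 'contact_force': array([ 0.17180985,  0.10651067, -0.49254428]), 'torque': array([ 0.00866271, -0.03651162,  0.01699016]), 'grip_force': 0.0, 'opening': 0.09208771557826728}
top {'fx': 489.86993650438126, 'k1': -0.10642477965368775} [ 0.439 -0.388  1.107]
base_small 0.63 [179. 242. 202. 264.] 377 [ 0.436 -0.186  0.005] [-0.001  0.032] [38. 42. 43.]
base_large 0.63 [258. 258. 288. 290.] 791 [ 0.397 -0.372  0.006] [0.    0.037] [50. 56. 57.]
base_large 0.18 [293. 182. 307. 204.] 85 [ 0.589 -0.42   0.031] [-0.001  0.044] [105. 114. 115.]
ring_small 0.74 [205. 132. 219. 149.] 115 [ 0.688 
[... 747 characters left out ...]
237. 245. 265.] 601 [ 0.389 -0.377  0.005] [-0.001  0.035] [47. 53. 51.]
ring_small 0.93 [288. 205. 307. 231.] 407 [ 0.565 -0.425  0.025] [-0.002  0.041] [120. 132. 134.]
ring_small 0.65 [258. 166. 268. 186.] 209 [ 0.688 -0.242  0.022] [-0.003  0.318] [ 41.  46. 132.]
ring_large 0.76 [377. 271. 414. 315.] 1111 [ 0.436 -0.72   0.03 ] [0.005 0.049] [107.  46.  94.]
ring_large 0.68 [186. 209. 211. 243.] 795 [ 0.399 -0.275  0.029] [0.002 0.048] [116. 127. 128.]
lid_large 0.73 [289. 238. 318. 254.] 374 [ 0.501 -0.489  0.009] [0.006 0.027] [147. 163. 169.]
lid_large 0.52 [183. 209. 212. 243.] 820 [ 0.401 -0.274  0.028] [0.    0.048] [115. 126. 127.]
[(0.48, [227.8, 296.8]), (0.17, [236.5, 198.6])]
```

```bash
python3 -c "
import cv2
a=cv2.imread('pics/top0.png')[110:310,130:470];cv2.imwrite('pics/t1.png',cv2.resize(a,(800,471),interpolation=cv2.INTER_CUBIC))
a=cv2.imread('pics/scene0.png')[130:330,130:470];cv2.imwrite('pics/s1.png',cv2.resize(a,(800,471),interpolation=cv2.INTER_CUBIC))"
```

```text
(no output)
```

View pics/t1.png

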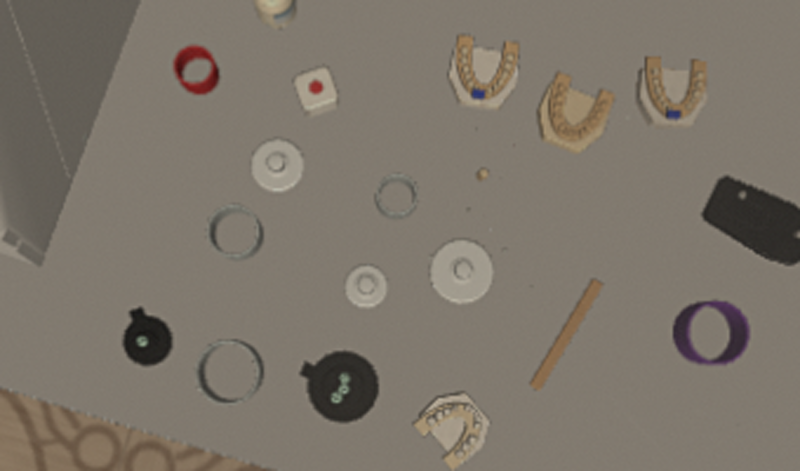

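View pics/s1.png

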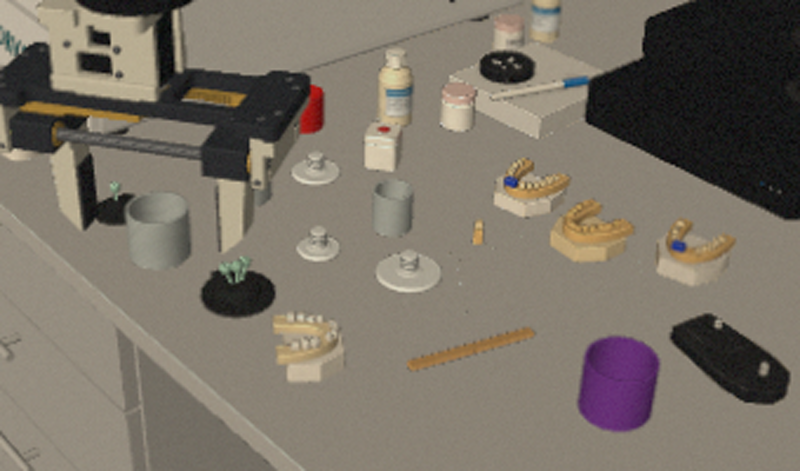

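Top view: small ring is grey at px (299,193), large ring grey at (228,268). Not wanted: medium ring (230,209), red ring (214,139), purple ring (432,251), and medium lid (248,180). Lids: small (286,231), large (326,225). Bases: small (192,254), large (275,274).

```bash
cat > b.py <<'E'
from h import *
from scipy.optimize import least_squares
def fit(W,c,r,zlo,zhi,rf=None,it=6):
    c=np.array(c,float)
    for k in range(it):
        m=(np.hypot(W[...,0]-c[0],W[...,1]-c[1])<r+.012-.001*k)&(W[...,2]>zlo)&(W[...,2]<zhi)
        P=W[m][:,:2]
        if rf: 
            s=least_squares(lambda a:np.hypot(*(P-a).T)-rf,c,loss='soft_l1',f_scale=.002); c=s.x; e=np.abs(s.fun).mean()
        else: c=(P.min(0)+P.max(0))/2; c=P.mean(0); e=0
    return c.round(4),len(P),round(float(e),4)
if __name__=='__main__':
    p,M=cam('top'); f=np.load('top0.npz'); W=cloud(p,M,f['d'])
    g=lambda u,v,z: plane(p,M,[[u,v]],z)[0,:2]
    print('ring_small',g(299,193,.042),fit(W,g(299,193,.042),.02,.035,.05,.0185))
    print('ring_large',g(228,268,.05),fit(W,g(228,268,.05),.03,.042,.06,.0285))
    print('ring_med',fit(W,g(230,209,.046),.025,.035,.06))
    print('lid_small',g(286,231,.029),fit(W,g(286,231,.011),.021,.004,.02),fit(W,g(286,231,.029),.004,.02,.035))
    print('lid_large',g(326,225,.029),fit(W,g(326,225,.011),.031,.004,.02),fit(W,g(326,225,.029),.004,.02,.035))
    print('base_small',g(192,254,.006)); print('base_large',g(275,274,.006))
    im=f['im']
    for n,u,v,r in(('bs',192,254,11),('bl',275,274,16)):
        gr=im.max(2)[v-25:v+25,u-25:u+25]; b=(gr<75).astype(np.uint8)
        b=cv2.morphologyEx(b,cv2.MORPH_CLOSE,np.ones((9,9))); b=cv2.morphologyEx(b,cv2.MORPH_OPEN,cv2.getStructuringElement(2,(13,13)))
        cs=max(cv2.findContours(b,0,1)[0],key=cv2.contourArea); (x,y),R=cv2.minEnclosingCircle(cs)
        mo=cv2.moments(cs);cx,cy=mo['m10']/mo['m00'],mo['m01']/mo['m00']
        print(n,x+u-25,y+v-25,R,g(x+u-25,y+v-25,.006),g(cx+u-25,cy+v-25,.006))
    print('corner',g(151.2,222.2,0))
    print('table z',np.nanmedian(W[240:250,330:340,2]),np.nanstd(W[240:250,330:340,2]))
    for c in('top',):
        for q in ['base_small','base_large','ring_small','ring_large','lid_small','lid_large']:
            for r in nets.landmark_of(c,q)[:3]: print(q,r['conf'],r['pixel'],g(r['pixel'][1],r['pixel'][0],0))
E
python3 b.py
```

```text
ring_small [ 0.57381646 -0.42218443] (array([ 0.5762, -0.4204]), 72, 0.0008)
ring_large [ 0.40808832 -0.27194894] (array([ 0.4084, -0.2671]), 130, 0.0008)
ring_med (array([ 0.5398, -0.2681]), 108, 0.0)
lid_small [ 0.49075571 -0.39516181] (array([ 0.4922, -0.3934]), 229, 0.0) (array([ 0.4922, -0.393 ]), 44, 0.0)
lid_large [ 0.50544833 -0.48307082] (array([ 0.5078, -0.4839]), 544, 0.0) (array([ 0.5078, -0.4837]), 44, 0.0)
base_small [ 0.43626388 -0.18514874]
base_large [ 0.39553291 -0.3723937 ]
bs 192.0 253.60000038146973 10.647165298461914 [ 0.43715875 -0.18511877] [ 0.4364461 -0.1857496]
bl 274.74675369262695 273.59090995788574 15.245206832885742 [ 0.39642929 -0.37181239] [ 0.39620161 -0.37259399]
corner [ 0.5063132  -0.08758445]
table z -0.0016875015488128087 0.001996071276008984
base_small 0.82 [255.2, 191.3] [ 0.43351413 -0.18254046]
base_large 0.9 [273.7, 274.8] [ 0.3959552  -0.37184733]
ring_small 0.52 [192.5, 300.3] [ 0.58032419 -0.42647337]
ring_small 0.48 [143.0, 217.4] [ 0.69243308 -0.23346954]
ring_large 0.63 [253.0, 430.0] [ 0.44719288 -0.72306405]
ring_large 0.49 [269.1, 230.7] [ 0.40428507 -0.27259791]
lid_small 0.72 [233.4, 284.0] [ 0.48664718 -0.39092678]
lid_large 0.71 [227.9, 328.6] [ 0.50076152 -0.49156858]
```

```bash
cat > go.py <<'E'
import sys
from h import *
# usage: go.py x y z yaw
s=robot.observe(); x,y,z,yw=map(float,sys.argv[1:5])
R=Ro.from_euler('xyz',s['tool_rot']); t=R.inv().apply(np.array([x,y,z])-s['tool_pos'])
rv=(R.inv()*Ro.from_euler('xyz',[np.pi,0,yw])).as_rotvec()
print('pos',s['tool_pos'].round(4),'rot',s['tool_rot'].round(4),'t',round(s['time'],2),'F',s['contact_force'].round(1),'open',round(s['opening'],4),'grip',round(s['grip_force'],1))
print('shift',(t/.75).round(4),'turn',(rv/(np.pi/4)).round(4))
E
python3 go.py .408 -.268 .22 1.3; python3 -c "
from h import *
print(camera_params('wrist'))"
```

```text
pos [ 0.1795 -0.4934  0.2268] rot [3.1415 0.     0.3489] t 1.1 F [-0.3  0.5 -0.1] open 0.0916 grip 0.0
shift [ 0.3891 -0.1783  0.009 ] turn [ 1.000e-04  1.000e-04 -1.211e+00]
{'fx': 338.28527605350183, 'fy': 338.28527605350183, 'cx': 276.5225437522574, 'cy': 209.2493059342862, 'k1': -0.06506656001426057, 'hand_eye': array([[ 7.34179018e-04, -9.69829625e-01, -2.43782607e-01,
         6.59597746e-02],
       [ 9.99999377e-01,  5.06946665e-04,  9.94848111e-04,
         6.91948060e-04],
       [-8.41248390e-04, -2.43783186e-01,  9.69829393e-01,
        -1.57935103e-01],
       [ 0.00000000e+00,  0.00000000e+00,  0.00000000e+00,
         1.00000000e+00]])}
```

step_arm(steps=[{"x": 0.389, "y": -0.178, "z": 0.009, "rz": -0.95, "claw": 1}, {"x": 0.389, "y": -0.178, "z": 0.009, "rz": -0.95, "claw": 1}, {"x": 0.389, "y": -0.178, "z": 0.009, "rz": -0.95, "claw": 1}, {"x": 0.389, "y": -0.178, "z": 0.009, "rz": -0.95, "claw": 1}, {"x": 0.389, "y": -0.178, "z": 0.009, "rz": -0.95, "claw": 1}, {"x": 0.389, "y": -0.178, "z": 0.009, "rz": -0.95, "claw": 1}, {"x": 0.389, "y": -0.178, "z": 0.009, "rz": -0.95, "claw": 1}, {"x": 0.389, "y": -0.178, "z": 0.009, "rz": -0.95, "claw": 1}, {"x": 0.389, "y": -0.178, "z": 0.009, "rz": -0.95, "claw": 1}, {"x": 0.389, "y": -0.178, "z": 0.009, "rz": -0.95, "claw": 1}, {"x": 0.389, "y": -0.178, "z": 0.009, "rz": -0.95, "claw": 1}, {"x": 0.389, "y": -0.178, "z": 0.009, "rz": -0.95, "claw": 1}])

```text
$.steps[0]: bad value
```

```bash
cat > look.py <<'E'
import sys
from h import *
from b import fit
# look.py name [label,x,y,r,zlo,zhi,rf ...]
n=sys.argv[1]; p,M=cam('wrist'); im,d=read_camera('wrist'); cv2.imwrite(f'pics/{n}.png',im); W=cloud(p,M,d); np.savez(n+'.npz',im=im,W=W)
for a in sys.argv[2:]:
    l,*v=a.split(','); x,y,r,lo,hi,rf=map(float,v); 
    try: print(l,fit(W,(x,y),r,lo,hi,rf or None))
    except Exception as e: print(l,e)
E
python3 look.py w1 rl,.408,-.268,.03,.042,.06,.0285 bl,.396,-.372,.034,.003,.01,0 bs,.437,-.185,.024,.003,.01,0; python3 go.py .408 -.268 .02 1.3
```

```text
rl (array([ 0.408, -0.268]), 0, nan)
bl zero-size array to reduction operation minimum which has no identity
bs zero-size array to reduction operation minimum which has no identity
pos [ 0.1794 -0.4934  0.2267] rot [3.1415 0.     0.3488] t 1.15 F [ 0.  -0.1 -0.8] open 0.0918 grip 0.0
shift [ 0.3891 -0.1783  0.2756] turn [ 1.0000e-04  1.0000e-04 -1.2111e+00]b.py:9: RuntimeWarning: Mean of empty slice.
  s=least_squares(lambda a:np.hypot(*(P-a).T)-rf,c,loss='soft_l1',f_scale=.002); c=s.x; e=np.abs(s.fun).mean()
  ret = ret.dtype.type(ret / rcount)
```

View pics/w1.png

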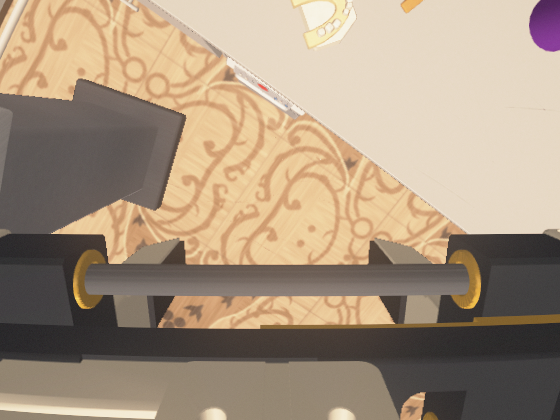

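The move was refused, so the wrist view only shows the floor and worktop edge, with a dental model at (325,25). Retrying with all fields given.

step_arm(steps=[{"x": 0.389, "y": -0.178, "z": 0.009, "rx": 0, "ry": 0, "rz": -0.95, "claw": 1}, {"x": 0.389, "y": -0.178, "z": 0.009, "rx": 0, "ry": 0, "rz": -0.95, "claw": 1}, {"x": 0.389, "y": -0.178, "z": 0.009, "rx": 0, "ry": 0, "rz": -0.95, "claw": 1}, {"x": 0.389, "y": -0.178, "z": 0.009, "rx": 0, "ry": 0, "rz": -0.95, "claw": 1}, {"x": 0.389, "y": -0.178, "z": 0.009, "rx": 0, "ry": 0, "rz": -0.95, "claw": 1}, {"x": 0.389, "y": -0.178, "z": 0.009, "rx": 0, "ry": 0, "rz": -0.95, "claw": 1}, {"x": 0.389, "y": -0.178, "z": 0.009, "rx": 0, "ry": 0, "rz": -0.95, "claw": 1}, {"x": 0.389, "y": -0.178, "z": 0.009, "rx": 0, "ry": 0, "rz": -0.95, "claw": 1}, {"x": 0.389, "y": -0.178, "z": 0.009, "rx": 0, "ry": 0, "rz": -0.95, "claw": 1}, {"x": 0.389, "y": -0.178, "z": 0.009, "rx": 0, "ry": 0, "rz": -0.95, "claw": 1}])

```text
time: 1.98
tool_pos: [0.4089, -0.267, 0.2199]
tool_rot: [-3.142, 0.0, 1.098]
contact_force: [0.7, -0.6, -0.4]
opening: 0.0917
grip_force: 0.0
```

```bash
python3 look.py w2 rl,.408,-.268,.03,.042,.06,.0285 bl,.396,-.372,.034,.003,.01,0 bs,.437,-.185,.024,.003,.01,0; python3 go.py .408 -.268 .02 1.3
```

```text
rl (array([ 0.4107, -0.2668]), 688, 0.0009)
bl (array([ 0.4072, -0.3539]), 884, 0.0)
bs (array([ 0.4398, -0.1837]), 1419, 0.0)
pos [ 0.4081 -0.268   0.22  ] rot [-3.1415e+00  5.0000e-04  1.0966e+00] t 2.03 F [ 0.5 -0.1  1.3] open 0.0917 grip 0.0
shift [ 0.000e+00 -1.000e-04  2.666e-01] turn [-2.000e-04  6.000e-04 -2.589e-01]
```

View pics/w2.png

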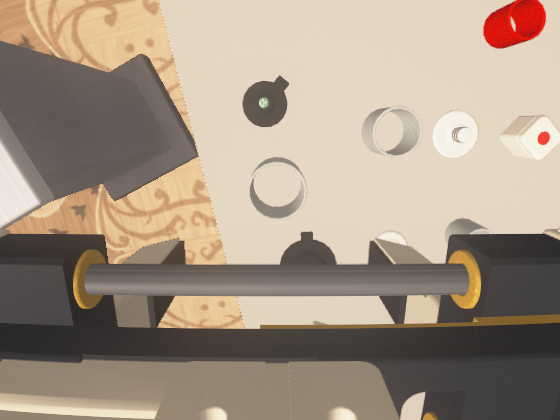

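Close view: grey large ring stands at (277,190), small base above it at (265,102), large base below at (308,265), medium ring at (392,130). The large ring fit agrees with the top camera within 2.5 mm. Descending.

step_arm(squeeze=20, steps=[{"x": 0.002, "y": 0.001, "z": 0.12, "rx": 0, "ry": 0, "rz": -0.259, "claw": 1}, {"x": 0.002, "y": 0.001, "z": 0.12, "rx": 0, "ry": 0, "rz": -0.259, "claw": 1}, {"x": 0.002, "y": 0.001, "z": 0.18, "rx": 0, "ry": 0, "rz": -0.259, "claw": 1}, {"x": 0.002, "y": 0.001, "z": 0.22, "rx": 0, "ry": 0, "rz": -0.259, "claw": 1}, {"x": 0.002, "y": 0.001, "z": 0.25, "rx": 0, "ry": 0, "rz": -0.259, "claw": 1}, {"x": 0.002, "y": 0.001, "z": 0.264, "rx": 0, "ry": 0, "rz": -0.259, "claw": 1}, {"x": 0.002, "y": 0.001, "z": 0.264, "rx": 0, "ry": 0, "rz": -0.259, "claw": 1}, {"x": 0.002, "y": 0.001, "z": 0.264, "rx": 0, "ry": 0, "rz": -0.259, "claw": 0}, {"x": 0.002, "y": 0.001, "z": 0.264, "rx": 0, "ry": 0, "rz": -0.259, "claw": 0}, {"x": 0.002, "y": 0.001, "z": 0.264, "rx": 0, "ry": 0, "rz": -0.259, "claw": 0}, {"x": 0.002, "y": 0.001, "z": 0.264, "rx": 0, "ry": 0, "rz": -0.259, "claw": 0}, {"x": 0.002, "y": 0.001, "z": 0.264, "rx": 0, "ry": 0, "rz": -0.259, "claw": 0}])

```text
time: 3.03
tool_pos: [0.4097, -0.2677, 0.0229]
tool_rot: [3.14, 0.001, 1.298]
contact_force: [-0.8, 0.0, 0.6]
opening: 0.0632
grip_force: 0.0
```

```bash
python3 go.py .396 -.372 .09 1.3
```

```text
pos [ 0.4097 -0.2677  0.0229] rot [3.1399e+00 9.0000e-04 1.2983e+00] t 3.03 F [-0.8  0.   0.6] open 0.0632 grip 0.0
shift [-0.139   0.0199 -0.0893] turn [ 0.0022  0.0012 -0.0021]
```

step_arm(steps=[{"x": 0, "y": 0, "z": 0, "rx": 0, "ry": 0, "rz": 0, "claw": -0.2}, {"x": 0, "y": 0, "z": 0, "rx": 0, "ry": 0, "rz": 0, "claw": -0.2}, {"x": 0, "y": 0, "z": 0, "rx": 0, "ry": 0, "rz": 0, "claw": -0.2}, {"x": 0, "y": 0, "z": -0.05, "rx": 0, "ry": 0, "rz": 0, "claw": -0.2}, {"x": 0, "y": 0, "z": -0.1, "rx": 0, "ry": 0, "rz": 0, "claw": -0.2}, {"x": 0, "y": 0, "z": -0.1, "rx": 0, "ry": 0, "rz": 0, "claw": -0.2}, {"x": 0, "y": 0, "z": -0.1, "rx": 0, "ry": 0, "rz": 0, "claw": -0.2}])

```text
time: 3.62
tool_pos: [0.4104, -0.268, 0.0987]
tool_rot: [3.137, 0.002, 1.299]
contact_force: [-0.6, -0.1, -1.9]
opening: 0.0591
grip_force: 20.0
```

```bash
python3 look.py w3 rl,.4097,-.2677,.03,.115,.14,.0285 bs,.437,-.185,.024,.003,.01,0; python3 go.py .396 -.372 .1 1.3
```

```text
rl (array([ 0.4119, -0.2665]), 4115, 0.0014)
bs (array([ 0.4396, -0.1837]), 3162, 0.0)
pos [ 0.4094 -0.2672  0.0972] rot [3.1407e+00 5.0000e-04 1.2985e+00] t 3.67 F [ 0.4 -0.1 -1.3] open 0.0592 grip 20.0
shift [-0.1394  0.0204 -0.0037] turn [ 0.0011  0.0006 -0.0019]
```

View pics/w3.png

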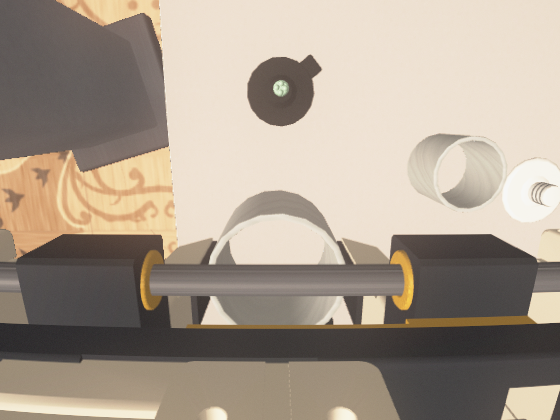

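Ring held centred between fingers at (277,260), upright; the small base's wax shows at (281,88). Moving to the large base.

step_arm(steps=[{"x": -0.05, "y": 0.007, "z": 0, "rx": 0, "ry": 0, "rz": 0, "claw": -0.2}, {"x": -0.1, "y": 0.014, "z": 0, "rx": 0, "ry": 0, "rz": 0, "claw": -0.2}, {"x": -0.139, "y": 0.02, "z": 0, "rx": 0, "ry": 0, "rz": 0, "claw": -0.2}, {"x": -0.139, "y": 0.02, "z": 0, "rx": 0, "ry": 0, "rz": 0, "claw": -0.2}, {"x": -0.139, "y": 0.02, "z": 0, "rx": 0, "ry": 0, "rz": 0, "claw": -0.2}, {"x": -0.139, "y": 0.02, "z": 0, "rx": 0, "ry": 0, "rz": 0, "claw": -0.2}])

```text
time: 4.17
tool_pos: [0.3949, -0.3703, 0.0953]
tool_rot: [-3.139, -0.002, 1.298]
contact_force: [1.0, 0.3, -1.3]
opening: 0.0592
grip_force: 20.0
```

```bash
python3 go.py .396 -.372 .03 1.3; cat > tp.py <<'E'
from h import *
import sys
im,d=read_camera('top'); v=im[200:320,170:350]; cv2.imwrite(f'pics/{sys.argv[1]}.png',cv2.resize(v,(720,480),interpolation=cv2.INTER_CUBIC))
im,d=read_camera('scene'); v=im[180:300,130:310]; cv2.imwrite(f'pics/{sys.argv[1]}s.png',cv2.resize(v,(720,480),interpolation=cv2.INTER_CUBIC))
E
python3 tp.py p1
```

```text
pos [ 0.3949 -0.3703  0.0953] rot [-3.1385e+00 -2.5000e-03  1.2979e+00] t 4.17 F [ 1.   0.3 -1.3] open 0.0592 grip 20.0
shift [-0.002   0.0023  0.087 ] turn [-0.0039 -0.0032 -0.0027]
```

View pics/p1s.png

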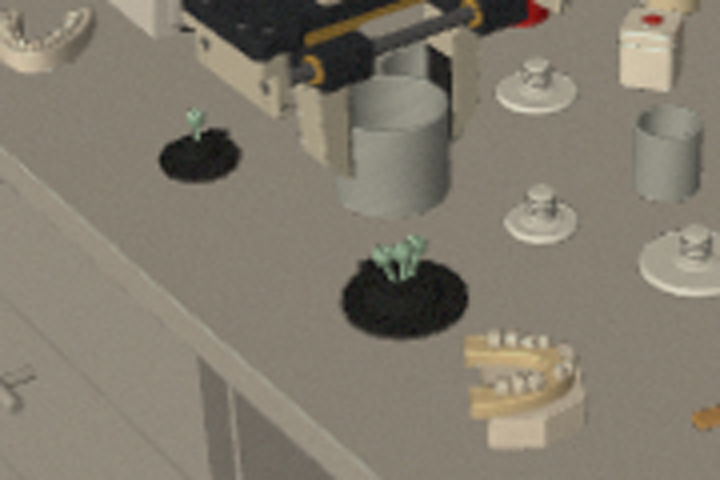

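```bash
python3 - <<'E'
from h import *
for c in('scene','top'):
    p=camera_params(c);K=np.array([[p['fx'],0,p['cx']],[0,p['fy'],p['cy']],[0,0,1]])
    o=[(170,200),(130,180)][c=='scene']
    for X in [(.396,-.372,.006),(.395,-.371,.122),(.395,-.371,.072)]:
        q=cv2.projectPoints(np.array([X]),cv2.Rodrigues(np.array(p['R']))[0],np.array(p['t']),K,np.array([p['k1'],0,0,0,0.]))[0].ravel()
        print(c,X,((q-o)*4).round(1))
E
python3 go.py .396 -.372 .03 1.3
```

```text
scene (0.396, -0.372, 0.006) [401.4 288.8]
scene (0.395, -0.371, 0.122) [389.7  99.8]
scene (0.395, -0.371, 0.072) [393.7 183.9]
top (0.396, -0.372, 0.006) [419.3 295.1]
top (0.395, -0.371, 0.122) [413.7 306.2]
top (0.395, -0.371, 0.072) [415.4 302. ]
pos [ 0.3955 -0.3701  0.0961] rot [-3.1397e+00 -1.5000e-03  1.2993e+00] t 4.27 F [-1.   0.3 -1.5] open 0.059 grip 20.0
shift [-0.0024  0.0015  0.0881] turn [-0.0024 -0.0019 -0.0009]
```

Held ring and base show the same offset from the predictions, so they are aligned. Lowering.

step_arm(steps=[{"x": -0.0015, "y": 0.0015, "z": 0.02, "rx": 0, "ry": 0, "rz": 0, "claw": -0.2}, {"x": -0.0015, "y": 0.0015, "z": 0.04, "rx": 0, "ry": 0, "rz": 0, "claw": -0.2}, {"x": -0.0015, "y": 0.0015, "z": 0.055, "rx": 0, "ry": 0, "rz": 0, "claw": -0.2}, {"x": -0.0015, "y": 0.0015, "z": 0.07, "rx": 0, "ry": 0, "rz": 0, "claw": -0.2}, {"x": -0.0015, "y": 0.0015, "z": 0.08, "rx": 0, "ry": 0, "rz": 0, "claw": -0.2}, {"x": -0.0015, "y": 0.0015, "z": 0.086, "rx": 0, "ry": 0, "rz": 0, "claw": -0.2}, {"x": -0.0015, "y": 0.0015, "z": 0.088, "rx": 0, "ry": 0, "rz": 0, "claw": -0.2}, {"x": -0.0015, "y": 0.0015, "z": 0.088, "rx": 0, "ry": 0, "rz": 0, "claw": -0.2}])

```text
time: 4.93
tool_pos: [0.3967, -0.3727, 0.0309]
tool_rot: [-3.141, -0.0, 1.299]
contact_force: [0.8, 0.1, -1.0]
opening: 0.0594
grip_force: 20.0
```

```bash
python3 go.py .396 -.372 .03 1.3;python3 go.py .396 -.372 .12 1.3
```

```text
pos [ 0.3967 -0.3727  0.0309] rot [-3.1415e+00 -1.0000e-04  1.2988e+00] t 4.93 F [ 0.8  0.1 -1. ] open 0.0594 grip 20.0
shift [ 0.0007 -0.0011  0.0013] turn [-0.0002 -0.0001 -0.0015]
pos [ 0.3967 -0.3727  0.0309] rot [-3.1415e+00 -1.0000e-04  1.2988e+00] t 4.93 F [ 0.8  0.1 -1. ] open 0.0594 grip 20.0
shift [ 0.0007 -0.0012 -0.1187] turn [-0.0002 -0.0001 -0.0015]
```

step_arm(steps=[{"x": 0, "y": 0, "z": 0.002, "rx": 0, "ry": 0, "rz": 0, "claw": -0.2}, {"x": 0, "y": 0, "z": 0.002, "rx": 0, "ry": 0, "rz": 0, "claw": -0.2}, {"x": 0, "y": 0, "z": 0.002, "rx": 0, "ry": 0, "rz": 0, "claw": 1}, {"x": 0, "y": 0, "z": 0.002, "rx": 0, "ry": 0, "rz": 0, "claw": 1}, {"x": 0, "y": 0, "z": 0.002, "rx": 0, "ry": 0, "rz": 0, "claw": 1}, {"x": 0, "y": 0, "z": 0.002, "rx": 0, "ry": 0, "rz": 0, "claw": 1}, {"x": 0, "y": 0, "z": -0.04, "rx": 0, "ry": 0, "rz": 0, "claw": 1}, {"x": 0, "y": 0, "z": -0.09, "rx": 0, "ry": 0, "rz": 0, "claw": 1}, {"x": 0, "y": 0, "z": -0.14, "rx": 0, "ry": 0, "rz": 0, "claw": 1}, {"x": 0, "y": 0, "z": -0.18, "rx": 0, "ry": 0, "rz": 0, "claw": 1}, {"x": 0, "y": 0, "z": -0.18, "rx": 0, "ry": 0, "rz": 0, "claw": 1}])

```text
time: 5.85
tool_pos: [0.3987, -0.3757, 0.1727]
tool_rot: [3.132, 0.007, 1.298]
contact_force: [1.0, -0.6, -0.0]
opening: 0.0917
grip_force: 0.0
```

```bash
python3 look.py w4 rl,.396,-.372,.03,.048,.068,.0285; python3 go.py .508 -.484 .16 1.3
```

```text
rl (array([ 0.3982, -0.3724]), 981, 0.0009)
pos [ 0.3978 -0.3746  0.1696] rot [3.1352 0.0046 1.2983] t 5.9 F [ 0.3  0.4 -0.8] open 0.0915 grip 0.0
shift [-0.1009  0.1807  0.0144] turn [ 0.0081  0.0059 -0.0021]
```

View pics/w4.png

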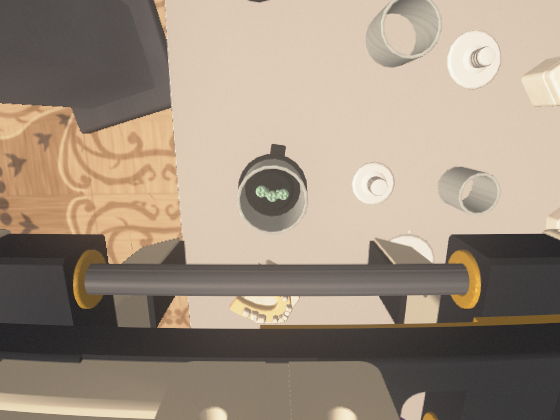

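Ring stands on the large base at (272,195) with the wax (272,194) clear in the middle. Next: the large lid.

step_arm(steps=[{"x": -0.1, "y": 0.18, "z": 0.014, "rx": 0, "ry": 0, "rz": 0, "claw": 0.2}, {"x": -0.1, "y": 0.18, "z": 0.014, "rx": 0, "ry": 0, "rz": 0, "claw": 0.2}, {"x": -0.1, "y": 0.18, "z": 0.014, "rx": 0, "ry": 0, "rz": 0, "claw": 0.2}, {"x": -0.1, "y": 0.18, "z": 0.014, "rx": 0, "ry": 0, "rz": 0, "claw": 0.2}, {"x": -0.1, "y": 0.18, "z": 0.014, "rx": 0, "ry": 0, "rz": 0, "claw": 0.2}, {"x": -0.1, "y": 0.18, "z": 0.014, "rx": 0, "ry": 0, "rz": 0, "claw": 0.2}, {"x": -0.1, "y": 0.18, "z": 0.014, "rx": 0, "ry": 0, "rz": 0, "claw": 0.2}])

```text
time: 6.48
tool_pos: [0.5055, -0.4807, 0.1538]
tool_rot: [-3.139, -0.002, 1.298]
contact_force: [-0.7, 0.4, -0.4]
opening: 0.0557
grip_force: 0.0
```

```bash
python3 look.py w5 ll,.51,-.484,.031,.004,.02,0 knob,.51,-.484,.004,.024,.035,0 ls,.492,-.393,.021,.004,.02,0 rs,.576,-.42,.02,.035,.05,.0185; python3 go.py .508 -.484 .015 1.3
```

```text
ll (array([ 0.51  , -0.4829]), 3154, 0.0)
knob (array([ 0.5097, -0.4836]), 281, 0.0)
ls (array([ 0.4947, -0.3936]), 1493, 0.0)
rs (array([ 0.5777, -0.4205]), 732, 0.0009)
pos [ 0.5055 -0.4806  0.1548] rot [-3.1398e+00 -1.1000e-03  1.2984e+00] t 6.53 F [ 0.5  0.5 -0.2] open 0.0547 grip 0.0
shift [-0.0036  0.0047  0.1863] turn [-0.0023 -0.0015 -0.0021]
```

step_arm(squeeze=15, steps=[{"x": -0.0025, "y": 0.0035, "z": 0.05, "rx": 0, "ry": 0, "rz": 0, "claw": 0.2}, {"x": -0.0025, "y": 0.0035, "z": 0.1, "rx": 0, "ry": 0, "rz": 0, "claw": 0.1}, {"x": -0.0025, "y": 0.0035, "z": 0.14, "rx": 0, "ry": 0, "rz": 0, "claw": 0.1}, {"x": -0.0025, "y": 0.0035, "z": 0.165, "rx": 0, "ry": 0, "rz": 0, "claw": 0.1}, {"x": -0.0025, "y": 0.0035, "z": 0.18, "rx": 0, "ry": 0, "rz": 0, "claw": 0.1}, {"x": -0.0025, "y": 0.0035, "z": 0.186, "rx": 0, "ry": 0, "rz": 0, "claw": 0}, {"x": -0.0025, "y": 0.0035, "z": 0.186, "rx": 0, "ry": 0, "rz": 0, "claw": 0}, {"x": -0.0025, "y": 0.0035, "z": 0.186, "rx": 0, "ry": 0, "rz": 0, "claw": 0}])

```text
time: 7.2
tool_pos: [0.5089, -0.4848, 0.0179]
tool_rot: [3.139, 0.002, 1.298]
contact_force: [-0.4, -0.3, 0.1]
opening: 0.0462
grip_force: 0.0
```

```bash
python3 go.py .508 -.484 .015 1.3
```

```text
pos [ 0.5089 -0.4848  0.0179] rot [3.1394e+00 1.6000e-03 1.2983e+00] t 7.2 F [-0.4 -0.3  0.1] open 0.0462 grip 0.0
shift [ 0.0007 -0.0014  0.0038] turn [ 0.0028  0.002  -0.0021]
```

step_arm(steps=[{"x": 0, "y": 0, "z": 0.001, "rx": 0, "ry": 0, "rz": 0, "claw": -1}, {"x": 0, "y": 0, "z": 0.001, "rx": 0, "ry": 0, "rz": 0, "claw": -1}, {"x": 0, "y": 0, "z": 0.001, "rx": 0, "ry": 0, "rz": 0, "claw": -1}, {"x": 0, "y": 0, "z": 0.001, "rx": 0, "ry": 0, "rz": 0, "claw": -1}, {"x": 0, "y": 0, "z": 0.001, "rx": 0, "ry": 0, "rz": 0, "claw": -1}, {"x": 0, "y": 0, "z": 0.001, "rx": 0, "ry": 0, "rz": 0, "claw": -1}, {"x": 0, "y": 0, "z": 0.001, "rx": 0, "ry": 0, "rz": 0, "claw": -1}, {"x": 0, "y": 0, "z": 0.001, "rx": 0, "ry": 0, "rz": 0, "claw": -1}])

```text
time: 7.87
tool_pos: [0.5085, -0.4843, 0.0156]
tool_rot: [3.141, 0.0, 1.298]
contact_force: [-0.1, -0.0, 3.0]
opening: 0.0155
grip_force: 15.0
```

```bash
python3 go.py .396 -.373 .12 1.3
```

```text
pos [ 0.5085 -0.4843  0.0156] rot [3.1412e+00 3.0000e-04 1.2983e+00] t 7.87 F [-0.1 -0.   3. ] open 0.0155 grip 15.0
shift [ 0.1025 -0.1843 -0.1394] turn [ 0.0005  0.0004 -0.0021]
```

step_arm(squeeze=25, steps=[{"x": 0, "y": 0, "z": -0.02, "rx": 0, "ry": 0, "rz": 0, "claw": -1}, {"x": 0, "y": 0, "z": -0.06, "rx": 0, "ry": 0, "rz": 0, "claw": -1}, {"x": 0, "y": 0, "z": -0.1, "rx": 0, "ry": 0, "rz": 0, "claw": -1}, {"x": 0.01, "y": -0.02, "z": -0.139, "rx": 0, "ry": 0, "rz": 0, "claw": -1}, {"x": 0.03, "y": -0.055, "z": -0.139, "rx": 0, "ry": 0, "rz": 0, "claw": -1}, {"x": 0.052, "y": -0.095, "z": -0.139, "rx": 0, "ry": 0, "rz": 0, "claw": -1}, {"x": 0.075, "y": -0.135, "z": -0.139, "rx": 0, "ry": 0, "rz": 0, "claw": -1}, {"x": 0.095, "y": -0.17, "z": -0.139, "rx": 0, "ry": 0, "rz": 0, "claw": -1}, {"x": 0.1025, "y": -0.184, "z": -0.139, "rx": 0, "ry": 0, "rz": 0, "claw": -1}, {"x": 0.1025, "y": -0.184, "z": -0.139, "rx": 0, "ry": 0, "rz": 0, "claw": -1}, {"x": 0.1025, "y": -0.184, "z": -0.139, "rx": 0, "ry": 0, "rz": 0, "claw": -1}, {"x": 0.1025, "y": -0.184, "z": -0.139, "rx": 0, "ry": 0, "rz": 0, "claw": -1}])

```text
time: 8.87
tool_pos: [0.397, -0.374, 0.1197]
tool_rot: [3.14, 0.001, 1.298]
contact_force: [-0.1, 0.2, -0.1]
opening: 0.0147
grip_force: 25.0
```

```bash
python3 look.py w6; python3 go.py .396 -.373 .066 1.3
```

```text
pos [ 0.397  -0.374   0.1195] rot [3.1405e+00 8.0000e-04 1.2982e+00] t 8.92 F [0.1 0.4 0.1] open 0.0147 grip 25.0
shift [ 0.001  -0.0018  0.0714] turn [ 0.0014  0.001  -0.0022]
```

View pics/w6.png

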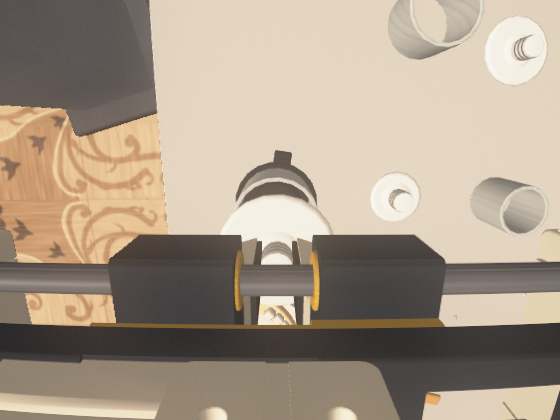

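Lid held level at (277,240) above the ring at (275,200). Lowering it.

step_arm(steps=[{"x": 0.001, "y": -0.001, "z": 0.025, "rx": 0, "ry": 0, "rz": 0, "claw": -1}, {"x": 0.001, "y": -0.001, "z": 0.045, "rx": 0, "ry": 0, "rz": 0, "claw": -1}, {"x": 0.001, "y": -0.001, "z": 0.06, "rx": 0, "ry": 0, "rz": 0, "claw": -1}, {"x": 0.001, "y": -0.001, "z": 0.069, "rx": 0, "ry": 0, "rz": 0, "claw": -1}, {"x": 0.001, "y": -0.001, "z": 0.073, "rx": 0, "ry": 0, "rz": 0, "claw": -1}, {"x": 0.001, "y": -0.001, "z": 0.073, "rx": 0, "ry": 0, "rz": 0, "claw": -1}, {"x": 0.001, "y": -0.001, "z": 0.073, "rx": 0, "ry": 0, "rz": 0, "claw": -1}])

```text
time: 9.5
tool_pos: [0.3962, -0.3727, 0.065]
tool_rot: [3.141, 0.001, 1.298]
contact_force: [-0.7, -0.7, -0.2]
opening: 0.0148
grip_force: 25.0
```

step_arm(steps=[{"x": 0, "y": 0, "z": 0.0005, "rx": 0, "ry": 0, "rz": 0, "claw": -1}, {"x": 0, "y": 0, "z": 0.0005, "rx": 0, "ry": 0, "rz": 0, "claw": 0.1}, {"x": 0, "y": 0, "z": 0.0005, "rx": 0, "ry": 0, "rz": 0, "claw": 0.1}, {"x": 0, "y": 0, "z": 0.0005, "rx": 0, "ry": 0, "rz": 0, "claw": 0.1}, {"x": 0, "y": 0, "z": 0.0005, "rx": 0, "ry": 0, "rz": 0, "claw": 0.1}, {"x": 0, "y": 0, "z": -0.03, "rx": 0, "ry": 0, "rz": 0, "claw": 0.1}, {"x": 0, "y": 0, "z": -0.07, "rx": 0, "ry": 0, "rz": 0, "claw": 0.4}, {"x": 0, "y": 0, "z": -0.12, "rx": 0, "ry": 0, "rz": 0, "claw": 0.8}, {"x": 0, "y": 0, "z": -0.14, "rx": 0, "ry": 0, "rz": 0, "claw": 0.8}, {"x": 0, "y": 0, "z": -0.14, "rx": 0, "ry": 0, "rz": 0, "claw": 0.8}])

```text
time: 10.33
tool_pos: [0.3971, -0.3738, 0.1741]
tool_rot: [3.135, 0.005, 1.298]
contact_force: [1.0, -0.5, 0.1]
opening: 0.0703
grip_force: 0.0
```

```bash
python3 look.py w7 lid,.396,-.372,.031,.05,.066,0 knob,.396,-.372,.004,.07,.09,0; python3 go.py .5765 -.421 .12 1.3; python3 -c "
import numpy as np
W=np.load('w7.npz')['W'];m=(np.hypot(W[...,0]-.398,W[...,1]+.3715)<.029)&(W[...,2]>.05)&(W[...,2]<.068)
P=W[m];print(np.linalg.lstsq(np.c_[P[:,:2]-[.398,-.3715],np.ones(len(P))],P[:,2],rcond=None)[0])"
```

```text
lid (array([ 0.3977, -0.3711]), 3791, 0.0)
knob (array([ 0.3976, -0.3716]), 365, 0.0)
pos [ 0.3963 -0.3728  0.1717] rot [3.1379e+00 2.7000e-03 1.2984e+00] t 10.38 F [-0.3 -0.3 -0.2] open 0.0741 grip 0.0
shift [0.003  0.2484 0.0698] turn [ 0.0046  0.0034 -0.0021]
[-0.00072817 -0.0008923   0.06009938]
```

View pics/w7.png

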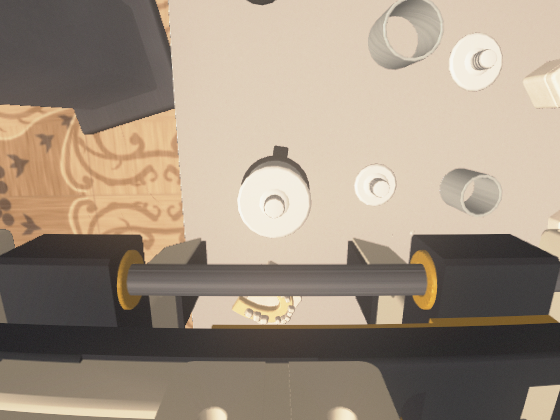

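Large lid seated level (tilt <0.001, disc top 60 mm, as it should be). Now the small grey ring at (470,192).

step_arm(steps=[{"x": 0.001, "y": 0.05, "z": 0, "rx": 0, "ry": 0, "rz": 0, "claw": 0.5}, {"x": 0.002, "y": 0.1, "z": 0, "rx": 0, "ry": 0, "rz": 0, "claw": 0.5}, {"x": 0.003, "y": 0.15, "z": 0, "rx": 0, "ry": 0, "rz": 0, "claw": 0.5}, {"x": 0.003, "y": 0.2, "z": 0, "rx": 0, "ry": 0, "rz": 0, "claw": 0.5}, {"x": 0.003, "y": 0.247, "z": 0.02, "rx": 0, "ry": 0, "rz": 0, "claw": 0.5}, {"x": 0.003, "y": 0.247, "z": 0.06, "rx": 0, "ry": 0, "rz": 0, "claw": 0.5}, {"x": 0.003, "y": 0.247, "z": 0.06, "rx": 0, "ry": 0, "rz": 0, "claw": 0.5}, {"x": 0.003, "y": 0.247, "z": 0.06, "rx": 0, "ry": 0, "rz": 0, "claw": 0.5}])

```text
time: 11.05
tool_pos: [0.5728, -0.4181, 0.1205]
tool_rot: [-3.134, -0.004, 1.299]
contact_force: [-0.2, 0.6, -0.2]
opening: 0.0688
grip_force: 0.0
```

```bash
python3 look.py w8 rs,.577,-.42,.02,.035,.05,.0185; python3 go.py .5757 -.4207 .016 1.3
```

```text
rs (array([ 0.5782, -0.4201]), 814, 0.0008)
pos [ 0.5734 -0.419   0.1233] rot [-3.1378e+00 -1.7000e-03  1.2981e+00] t 11.1 F [-0.6 -0.1  0.6] open 0.0688 grip 0.0
shift [-0.0015  0.0041  0.143 ] turn [-0.0049 -0.0021 -0.0024]
```

step_arm(squeeze=20, steps=[{"x": 0, "y": 0.001, "z": 0.03, "rx": 0, "ry": 0, "rz": 0, "claw": 0.5}, {"x": 0, "y": 0.001, "z": 0.07, "rx": 0, "ry": 0, "rz": 0, "claw": 0.5}, {"x": 0, "y": 0.001, "z": 0.11, "rx": 0, "ry": 0, "rz": 0, "claw": 0.5}, {"x": 0, "y": 0.001, "z": 0.135, "rx": 0, "ry": 0, "rz": 0, "claw": 0.5}, {"x": 0, "y": 0.001, "z": 0.145, "rx": 0, "ry": 0, "rz": 0, "claw": 0.5}, {"x": 0, "y": 0.001, "z": 0.145, "rx": 0, "ry": 0, "rz": 0, "claw": 0.5}, {"x": 0, "y": 0.001, "z": 0.145, "rx": 0, "ry": 0, "rz": 0, "claw": 0.5}, {"x": 0, "y": 0.001, "z": 0.145, "rx": 0, "ry": 0, "rz": 0, "claw": 0.5}])

```text
time: 11.77
tool_pos: [0.5763, -0.4211, 0.0189]
tool_rot: [3.138, 0.002, 1.298]
contact_force: [0.6, -0.1, 0.2]
opening: 0.0693
grip_force: 0.0
```

```bash
python3 go.py .5757 -.4207 .016 1.3
```

```text
pos [ 0.5763 -0.4211  0.0189] rot [3.1377e+00 2.0000e-03 1.2980e+00] t 11.77 F [ 0.6 -0.1  0.2] open 0.0693 grip 0.0
shift [ 0.0003 -0.0009  0.0039] turn [ 0.0049  0.0025 -0.0025]
```

step_arm(steps=[{"x": 0, "y": 0, "z": 0, "rx": 0, "ry": 0, "rz": 0, "claw": -0.6}, {"x": 0, "y": 0, "z": 0, "rx": 0, "ry": 0, "rz": 0, "claw": -0.6}, {"x": 0, "y": 0, "z": 0, "rx": 0, "ry": 0, "rz": 0, "claw": -0.6}, {"x": 0, "y": 0, "z": 0, "rx": 0, "ry": 0, "rz": 0, "claw": -0.6}, {"x": 0, "y": 0, "z": 0, "rx": 0, "ry": 0, "rz": 0, "claw": -0.6}, {"x": 0, "y": 0, "z": 0, "rx": 0, "ry": 0, "rz": 0, "claw": -0.6}, {"x": 0, "y": 0, "z": 0, "rx": 0, "ry": 0, "rz": 0, "claw": -0.6}])

```text
time: 12.35
tool_pos: [0.5756, -0.42, 0.0163]
tool_rot: [3.141, 0.0, 1.298]
contact_force: [0.6, 0.2, 2.1]
opening: 0.0396
grip_force: 20.0
```

```bash
python3 go.py .4365 -.186 .14 1.3
```

```text
pos [ 0.5756 -0.42    0.0163] rot [3.1411e+00 2.0000e-04 1.2984e+00] t 12.35 F [0.6 0.2 2.1] open 0.0396 grip 20.0
shift [ 0.2506 -0.2625 -0.1651] turn [ 0.0006  0.0003 -0.0021]
```

step_arm(steps=[{"x": 0, "y": 0, "z": -0.03, "rx": 0, "ry": 0, "rz": 0, "claw": -0.6}, {"x": 0, "y": 0, "z": -0.08, "rx": 0, "ry": 0, "rz": 0, "claw": -0.6}, {"x": 0.01, "y": -0.01, "z": -0.12, "rx": 0, "ry": 0, "rz": 0, "claw": -0.6}, {"x": 0.04, "y": -0.042, "z": -0.15, "rx": 0, "ry": 0, "rz": 0, "claw": -0.6}, {"x": 0.075, "y": -0.08, "z": -0.165, "rx": 0, "ry": 0, "rz": 0, "claw": -0.6}, {"x": 0.11, "y": -0.115, "z": -0.165, "rx": 0, "ry": 0, "rz": 0, "claw": -0.6}, {"x": 0.145, "y": -0.15, "z": -0.165, "rx": 0, "ry": 0, "rz": 0, "claw": -0.6}, {"x": 0.18, "y": -0.185, "z": -0.165, "rx": 0, "ry": 0, "rz": 0, "claw": -0.6}, {"x": 0.215, "y": -0.22, "z": -0.165, "rx": 0, "ry": 0, "rz": 0, "claw": -0.6}, {"x": 0.24, "y": -0.25, "z": -0.165, "rx": 0, "ry": 0, "rz": 0, "claw": -0.6}, {"x": 0.2515, "y": -0.262, "z": -0.14, "rx": 0, "ry": 0, "rz": 0, "claw": -0.6}, {"x": 0.2515, "y": -0.262, "z": -0.11, "rx": 0, "ry": 0, "rz": 0, "claw": -0.6}])

```text
time: 13.35
tool_pos: [0.436, -0.1832, 0.0995]
tool_rot: [3.14, 0.0, 1.3]
contact_force: [1.0, -0.8, -0.4]
opening: 0.0398
grip_force: 20.0
```

step_arm(steps=[{"x": 0, "y": 0, "z": 0, "rx": 0, "ry": 0, "rz": 0, "claw": -0.6}, {"x": 0, "y": 0, "z": 0, "rx": 0, "ry": 0, "rz": 0, "claw": -0.6}, {"x": 0, "y": 0, "z": 0, "rx": 0, "ry": 0, "rz": 0, "claw": -0.6}, {"x": 0, "y": 0, "z": 0, "rx": 0, "ry": 0, "rz": 0, "claw": -0.6}])

```text
time: 13.68
tool_pos: [0.4378, -0.1862, 0.0994]
tool_rot: [3.14, 0.001, 1.298]
contact_force: [-0.1, -0.1, -0.8]
opening: 0.0396
grip_force: 20.0
```

```bash
python3 go.py .437 -.1853 .0235 1.3; python3 tp.py p2; python3 - <<'E'
from h import *
p=camera_params('scene');K=np.array([[p['fx'],0,p['cx']],[0,p['fy'],p['cy']],[0,0,1]]);s=robot.observe()['tool_pos']
for X in [(.437,-.1853,.006),(s[0],s[1],s[2]-.0163),(s[0],s[1],s[2]+.0257)]:
    q=cv2.projectPoints(np.array([X]),cv2.Rodrigues(np.array(p['R']))[0],np.array(p['t']),K,np.array([p['k1'],0,0,0,0.]))[0].ravel()
    print(((q-(130,180))*4).round(1))
E
```

```text
pos [ 0.4378 -0.1862  0.0994] rot [3.1398e+00 6.0000e-04 1.2979e+00] t 13.68 F [-0.1 -0.1 -0.8] open 0.0396 grip 20.0
shift [ 0.001  -0.0015  0.1012] turn [ 0.0023  0.0008 -0.0027]
[199.4 148.2]
[189.8  32.8]
[183.5 -33.2]
```

View pics/p2s.png

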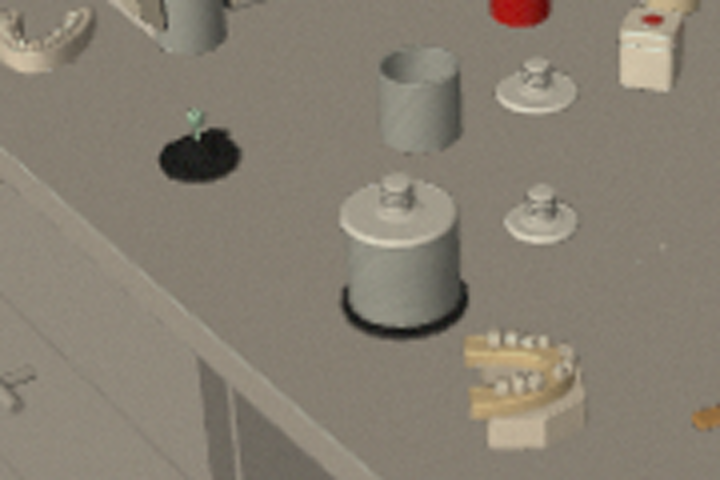

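Scene view: large set closed, lid level at (400,210); the held small ring (192,35) is above the small base (200,157) as predicted. Lowering.

step_arm(steps=[{"x": 0.001, "y": -0.001, "z": 0.025, "rx": 0, "ry": 0, "rz": 0, "claw": -0.6}, {"x": 0.001, "y": -0.001, "z": 0.045, "rx": 0, "ry": 0, "rz": 0, "claw": -0.6}, {"x": 0.001, "y": -0.001, "z": 0.065, "rx": 0, "ry": 0, "rz": 0, "claw": -0.6}, {"x": 0.001, "y": -0.001, "z": 0.08, "rx": 0, "ry": 0, "rz": 0, "claw": -0.6}, {"x": 0.001, "y": -0.001, "z": 0.092, "rx": 0, "ry": 0, "rz": 0, "claw": -0.6}, {"x": 0.001, "y": -0.001, "z": 0.099, "rx": 0, "ry": 0, "rz": 0, "claw": -0.6}, {"x": 0.001, "y": -0.001, "z": 0.102, "rx": 0, "ry": 0, "rz": 0, "claw": -0.6}, {"x": 0.001, "y": -0.001, "z": 0.102, "rx": 0, "ry": 0, "rz": 0, "claw": -0.6}, {"x": 0.001, "y": -0.001, "z": 0.102, "rx": 0, "ry": 0, "rz": 0, "claw": -0.6}])

```text
time: 14.53
tool_pos: [0.4369, -0.1848, 0.0225]
tool_rot: [3.14, 0.0, 1.298]
contact_force: [-0.1, -0.5, -2.3]
opening: 0.0397
grip_force: 20.0
```

step_arm(steps=[{"x": 0, "y": 0, "z": 0, "rx": 0, "ry": 0, "rz": 0, "claw": 0.5}, {"x": 0, "y": 0, "z": 0, "rx": 0, "ry": 0, "rz": 0, "claw": 0.5}, {"x": 0, "y": 0, "z": 0, "rx": 0, "ry": 0, "rz": 0, "claw": 0.5}, {"x": 0, "y": 0, "z": 0, "rx": 0, "ry": 0, "rz": 0, "claw": 0.5}, {"x": 0, "y": 0, "z": 0, "rx": 0, "ry": 0, "rz": 0, "claw": 0.5}, {"x": 0, "y": 0, "z": -0.04, "rx": 0, "ry": 0, "rz": 0, "claw": 0.5}, {"x": 0, "y": 0, "z": -0.09, "rx": 0, "ry": 0, "rz": 0, "claw": 0.5}, {"x": 0, "y": 0, "z": -0.14, "rx": 0, "ry": 0, "rz": 0, "claw": 0.5}, {"x": 0, "y": 0, "z": -0.17, "rx": 0, "ry": 0, "rz": 0, "claw": 0.5}, {"x": 0, "y": 0, "z": -0.17, "rx": 0, "ry": 0, "rz": 0, "claw": 0.5}, {"x": 0, "y": 0, "z": -0.17, "rx": 0, "ry": 0, "rz": 0, "claw": 0.5}])

```text
time: 15.45
tool_pos: [0.4369, -0.1848, 0.1505]
tool_rot: [3.139, 0.001, 1.298]
contact_force: [-0.7, 0.2, 0.1]
opening: 0.0687
grip_force: 0.0
```

```bash
python3 look.py w9 rs,.438,-.184,.02,.04,.056,.0185; python3 go.py .4922 -.3935 .15 1.3
```

```text
rs (array([ 0.4382, -0.1846]), 702, 0.0008)
pos [ 0.4361 -0.1843  0.1492] rot [-3.1416e+00  1.0000e-04  1.2983e+00] t 15.5 F [ 0.1  0.4 -0.3] open 0.0685 grip 0.0
shift [-0.2485  0.1471 -0.0011] turn [-0.      0.0001 -0.0021]
```

View pics/w9.png

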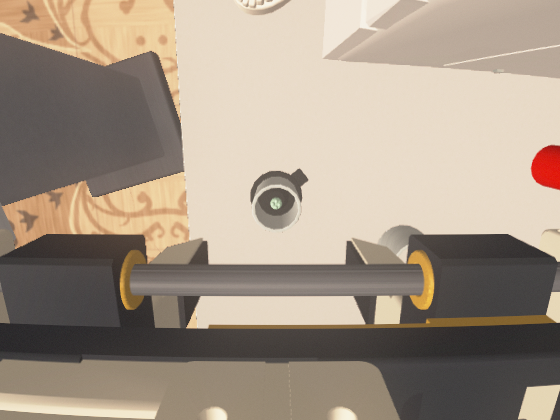

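Small ring stands on its base at (276,202) with the wax centred. For the small lid I turn the gripper to yaw 0.6, so its body stays clear of the large lid's knob.

step_arm(steps=[{"x": -0.045, "y": 0.027, "z": 0, "rx": 0, "ry": 0, "rz": 0.15, "claw": 0.1}, {"x": -0.09, "y": 0.053, "z": 0, "rx": 0, "ry": 0, "rz": 0.3, "claw": 0.1}, {"x": -0.135, "y": 0.08, "z": 0, "rx": 0, "ry": 0, "rz": 0.45, "claw": 0.1}, {"x": -0.18, "y": 0.107, "z": 0, "rx": 0, "ry": 0, "rz": 0.6, "claw": 0.1}, {"x": -0.225, "y": 0.133, "z": 0, "rx": 0, "ry": 0, "rz": 0.75, "claw": 0.1}, {"x": -0.2485, "y": 0.147, "z": 0, "rx": 0, "ry": 0, "rz": 0.89, "claw": 0.1}, {"x": -0.2485, "y": 0.147, "z": 0, "rx": 0, "ry": 0, "rz": 0.89, "claw": 0.1}, {"x": -0.2485, "y": 0.147, "z": 0, "rx": 0, "ry": 0, "rz": 0.89, "claw": 0.1}, {"x": -0.2485, "y": 0.147, "z": 0, "rx": 0, "ry": 0, "rz": 0.89, "claw": 0.1}, {"x": -0.2485, "y": 0.147, "z": 0, "rx": 0, "ry": 0, "rz": 0.89, "claw": 0.1}])

```text
time: 16.33
tool_pos: [0.492, -0.3921, 0.1486]
tool_rot: [-3.139, 0.0, 0.601]
contact_force: [-0.2, 0.1, -0.5]
opening: 0.0505
grip_force: 0.0
```

```bash
python3 look.py w10 ls,.494,-.393,.021,.004,.02,0 k,.494,-.393,.004,.02,.035,0; python3 go.py .4922 -.3935 .0155 .6
```

```text
ls (array([ 0.4952, -0.3924]), 1315, 0.0)
k (array([ 0.4946, -0.3929]), 309, 0.0)
pos [ 0.4923 -0.3922  0.1491] rot [-3.1402e+00  2.0000e-04  6.0140e-01] t 16.38 F [-0.4  0.5  0.8] open 0.0504 grip 0.0
shift [-0.001   0.0016  0.1781] turn [-0.0017  0.0002  0.0018]
```

step_arm(squeeze=15, steps=[{"x": 0, "y": 0.001, "z": 0.05, "rx": 0, "ry": 0, "rz": 0, "claw": 0.1}, {"x": 0, "y": 0.001, "z": 0.1, "rx": 0, "ry": 0, "rz": 0, "claw": 0.1}, {"x": 0, "y": 0.001, "z": 0.14, "rx": 0, "ry": 0, "rz": 0, "claw": 0.1}, {"x": 0, "y": 0.001, "z": 0.165, "rx": 0, "ry": 0, "rz": 0, "claw": 0.1}, {"x": 0, "y": 0.001, "z": 0.178, "rx": 0, "ry": 0, "rz": 0, "claw": 0.1}, {"x": 0, "y": 0.001, "z": 0.178, "rx": 0, "ry": 0, "rz": 0, "claw": 0.1}, {"x": 0, "y": 0.001, "z": 0.178, "rx": 0, "ry": 0, "rz": 0, "claw": 0.1}, {"x": 0, "y": 0.001, "z": 0.178, "rx": 0, "ry": 0, "rz": 0, "claw": 0}, {"x": 0, "y": 0.001, "z": 0.178, "rx": 0, "ry": 0, "rz": 0, "claw": -0.3}])

```text
time: 17.13
tool_pos: [0.4938, -0.395, 0.018]
tool_rot: [3.138, -0.001, 0.6]
contact_force: [0.5, 0.4, 0.8]
opening: 0.043
grip_force: 0.0
```

step_arm(steps=[{"x": 0, "y": 0, "z": 0, "rx": 0, "ry": 0, "rz": 0, "claw": -1}, {"x": 0, "y": 0, "z": 0, "rx": 0, "ry": 0, "rz": 0, "claw": -1}, {"x": 0, "y": 0, "z": 0, "rx": 0, "ry": 0, "rz": 0, "claw": -1}, {"x": 0, "y": 0, "z": 0, "rx": 0, "ry": 0, "rz": 0, "claw": -1}, {"x": 0, "y": 0, "z": 0, "rx": 0, "ry": 0, "rz": 0, "claw": -1}, {"x": 0, "y": 0, "z": 0, "rx": 0, "ry": 0, "rz": 0, "claw": -1}, {"x": 0, "y": 0, "z": 0, "rx": 0, "ry": 0, "rz": 0, "claw": -1}])

```text
time: 17.72
tool_pos: [0.4929, -0.3944, 0.0162]
tool_rot: [3.141, -0.0, 0.599]
contact_force: [-0.8, -0.1, 2.6]
opening: 0.0153
grip_force: 15.0
```

```bash
python3 go.py .4366 -.185 .12 1.3
```

```text
pos [ 0.4929 -0.3944  0.0162] rot [ 3.1412 -0.      0.5993] t 17.72 F [-0.8 -0.1  2.6] open 0.0153 grip 15.0
shift [ 0.0954 -0.2728 -0.1385] turn [ 5.000e-04  2.000e-04 -8.921e-01]
```

step_arm(squeeze=25, steps=[{"x": 0, "y": 0, "z": -0.02, "rx": 0, "ry": 0, "rz": 0, "claw": -1}, {"x": 0, "y": 0, "z": -0.06, "rx": 0, "ry": 0, "rz": 0, "claw": -1}, {"x": 0, "y": 0, "z": -0.1, "rx": 0, "ry": 0, "rz": 0, "claw": -1}, {"x": 0.01, "y": -0.03, "z": -0.138, "rx": 0, "ry": 0, "rz": -0.12, "claw": -1}, {"x": 0.025, "y": -0.07, "z": -0.138, "rx": 0, "ry": 0, "rz": -0.25, "claw": -1}, {"x": 0.04, "y": -0.115, "z": -0.138, "rx": 0, "ry": 0, "rz": -0.4, "claw": -1}, {"x": 0.055, "y": -0.16, "z": -0.138, "rx": 0, "ry": 0, "rz": -0.55, "claw": -1}, {"x": 0.072, "y": -0.205, "z": -0.138, "rx": 0, "ry": 0, "rz": -0.7, "claw": -1}, {"x": 0.087, "y": -0.25, "z": -0.138, "rx": 0, "ry": 0, "rz": -0.83, "claw": -1}, {"x": 0.0954, "y": -0.273, "z": -0.138, "rx": 0, "ry": 0, "rz": -0.892, "claw": -1}, {"x": 0.0954, "y": -0.273, "z": -0.138, "rx": 0, "ry": 0, "rz": -0.892, "claw": -1}, {"x": 0.0954, "y": -0.273, "z": -0.138, "rx": 0, "ry": 0, "rz": -0.892, "claw": -1}])

```text
time: 18.72
tool_pos: [0.4366, -0.1843, 0.1198]
tool_rot: [3.141, 0.0, 1.301]
contact_force: [0.3, -0.2, 1.1]
opening: 0.0149
grip_force: 25.0
```

step_arm(steps=[{"x": 0, "y": 0, "z": 0, "rx": 0, "ry": 0, "rz": 0, "claw": -1}, {"x": 0, "y": 0, "z": 0, "rx": 0, "ry": 0, "rz": 0, "claw": -1}, {"x": 0, "y": 0, "z": 0, "rx": 0, "ry": 0, "rz": 0, "claw": -1}])

```text
time: 18.97
tool_pos: [0.4367, -0.1859, 0.1193]
tool_rot: [3.141, 0.0, 1.298]
contact_force: [-0.5, -0.7, 0.5]
opening: 0.0147
grip_force: 25.0
```

```bash
python3 go.py .4366 -.185 .0585 1.3; python3 look.py w11
```

```text
pos [ 0.4367 -0.1859  0.1193] rot [3.1414e+00 2.0000e-04 1.2983e+00] t 18.97 F [-0.5 -0.7  0.5] open 0.0147 grip 25.0
shift [ 0.0011 -0.0005  0.0811] turn [ 0.0003  0.0003 -0.0021]
```

View pics/w11.png

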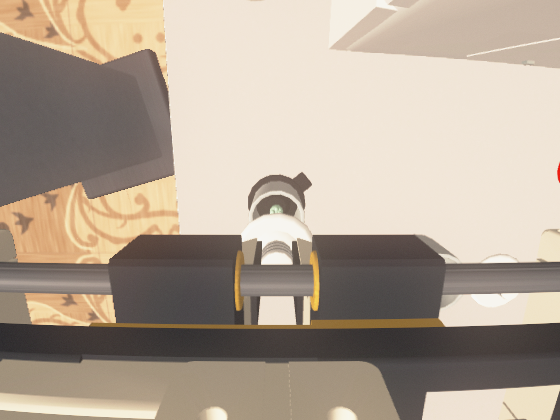

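Lid held level at (276,240) over the small ring at (277,205). Lowering.

step_arm(steps=[{"x": 0.001, "y": 0, "z": 0.025, "rx": 0, "ry": 0, "rz": 0, "claw": -1}, {"x": 0.001, "y": 0, "z": 0.05, "rx": 0, "ry": 0, "rz": 0, "claw": -1}, {"x": 0.001, "y": 0, "z": 0.067, "rx": 0, "ry": 0, "rz": 0, "claw": -1}, {"x": 0.001, "y": 0, "z": 0.077, "rx": 0, "ry": 0, "rz": 0, "claw": -1}, {"x": 0.001, "y": 0, "z": 0.081, "rx": 0, "ry": 0, "rz": 0, "claw": -1}, {"x": 0.001, "y": 0, "z": 0.082, "rx": 0, "ry": 0, "rz": 0, "claw": -1}, {"x": 0.001, "y": 0, "z": 0.082, "rx": 0, "ry": 0, "rz": 0, "claw": -1}, {"x": 0.001, "y": 0, "z": 0.082, "rx": 0, "ry": 0, "rz": 0, "claw": -1}])

```text
time: 19.68
tool_pos: [0.4371, -0.1845, 0.0586]
tool_rot: [3.14, 0.0, 1.3]
contact_force: [-0.3, 0.2, -0.4]
opening: 0.0149
grip_force: 25.0
```

Another 1.5 mm, then release and retreat.

step_arm(steps=[{"x": 0, "y": 0, "z": 0.0015, "rx": 0, "ry": 0, "rz": 0, "claw": -1}, {"x": 0, "y": 0, "z": 0.0015, "rx": 0, "ry": 0, "rz": 0, "claw": -1}, {"x": 0, "y": 0, "z": 0.0015, "rx": 0, "ry": 0, "rz": 0, "claw": 0.1}, {"x": 0, "y": 0, "z": 0.0015, "rx": 0, "ry": 0, "rz": 0, "claw": 0.1}, {"x": 0, "y": 0, "z": 0.0015, "rx": 0, "ry": 0, "rz": 0, "claw": 0.1}, {"x": 0, "y": 0, "z": 0.0015, "rx": 0, "ry": 0, "rz": 0, "claw": 0.1}, {"x": 0, "y": 0, "z": -0.03, "rx": 0, "ry": 0, "rz": 0, "claw": 0.1}, {"x": 0, "y": 0, "z": -0.08, "rx": 0, "ry": 0, "rz": 0, "claw": 0.1}, {"x": 0, "y": 0, "z": -0.13, "rx": 0, "ry": 0, "rz": 0, "claw": 0.1}, {"x": 0, "y": 0, "z": -0.15, "rx": 0, "ry": 0, "rz": 0, "claw": 0.1}, {"x": 0, "y": 0, "z": -0.15, "rx": 0, "ry": 0, "rz": 0, "claw": 0.1}])

```text
time: 20.6
tool_pos: [0.4385, -0.1852, 0.1744]
tool_rot: [3.134, 0.002, 1.3]
contact_force: [0.3, -0.1, 0.6]
opening: 0.0504
grip_force: 0.0
```

```bash
python3 look.py w12 lid,.438,-.184,.021,.044,.058,0 knob,.438,-.184,.004,.06,.08,0; python3 -c "
import numpy as np
W=np.load('w12.npz')['W'];m=(np.hypot(W[...,0]-.4385,W[...,1]+.184)<.019)&(W[...,2]>.044)&(W[...,2]<.058)
P=W[m];print(np.linalg.lstsq(np.c_[P[:,:2]-[.4385,-.184],np.ones(len(P))],P[:,2],rcond=None)[0])"
```

```text
lid (array([ 0.4387, -0.1825]), 1429, 0.0)
knob (array([ 0.4385, -0.1832]), 346, 0.0)
[-0.00270576  0.00482157  0.05225444]
```

View pics/w12.png

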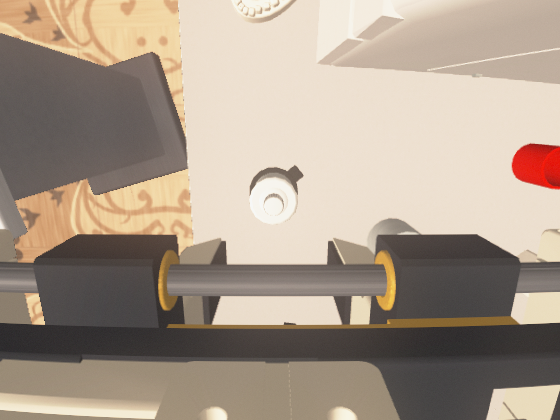

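The small lid is seated level at (273,197), disc top at 52 mm as it should be, and the gripper is clear. Handing in.

```bash
python3 -c "
from cell import robot
print(robot.hand_in())"
```

```text
the job is handed in; nothing more can be done
None
```

I closed up both wax patterns, each with its fitting ring and lid seated level, and handed the job in at about 20.7 s; the hand-in returned no verdict.

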